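# Open the finishing-oil tin and park its safety cap

### The job

Open the tin of finishing oil: press its spring-loaded safety cap down as far as it goes, turn it anticlockwise while it is held down, and lift it off. Then set the cap gently, upright, on the drip cup, its stem hanging inside and the cap sitting flat on the rim. Do not force the cap (keep below 35 N on tin or cup) and leave the carved elephant, the mallet and the brush where they are.

Things in the scene. Friction and masses are not known exactly. Their poses are not given: they have to be found in the camera images.
- can: Square metal tin, 90 x 90 mm, 100 mm tall, in a 118 mm square, 40 mm high wooden carrier; fixed, does not move. Origin at the centre of its underside, z up. On its top stands a round steel neck, outer diameter 52 mm, its mouth 130 mm above the origin. The cap locks in it like a bayonet: two lugs under a 4 mm flange in the mouth.
- neck (a point): Centre of the tin neck's mouth, on its axis, 130 mm above the bench. A spring in the neck pushes the cap up: 6 N at rest and 0.4 N more per mm of press. Once the lugs are in line with the notches the spring lifts the cap about 9 mm and it can be pulled out.
- notch (a point): One of the flange's two notches, on facing sides (17 mm from the neck's axis, hidden under the cap). The lugs leave through them when the cap is turned 65 degrees anticlockwise (from above) from locked, give or take 5; a rigid stop ends the turn at about 71 degrees. The cap cannot be turned clockwise.
- lock (a point): Point on the neck's axis where the locked cap's stem ends, 120 mm up. At the start safety teeth let the cap turn only about 4 degrees. The press that frees the lugs differs from tin to tin, 4 to 14 mm, unseen; 1.5 mm deeper (5.5 to 15.5 mm) they meet a rigid floor, felt as a sudden rise of force above the spring's. They slide on the floor while turned.
- cap: Black plastic safety cap, 60 to 110 g, locked on the tin. Origin at the bottom of its stem, on its axis, z up; its x axis starts along the tin's x axis. Stem diameter 24 mm, from 0 to 27 mm up; at its foot two lugs, 6 mm thick, 9 mm wide, 39 mm over both along x. Half a turn makes no difference.
- cap_disc (a point): Top centre of the cap's round disc, 33 mm above the cap's origin. Disc: diameter 66 mm, from 27 to 33 mm above the origin, with a 3 mm thick skirt hanging from its edge down to 11 mm (inner diameter 60 mm).
- cap_grip (a point): Point inside the upright grip bar on top of the cap, on the axis, 55 mm above the cap's origin, 4 mm below the bar's top. The bar is 56 mm long along the cap's x, 18 mm wide along its y, and rises 26 mm from the disc. Put the TCP here, fingers closing along the cap's y.
- drip_cup: Open round metal cup, fixed, on an 80 mm square wooden foot. Origin at the centre of its underside, z up. Outer diameter 52 mm, inner 46 mm, rim 80 mm above the origin, 60 mm deep. With the cap seated, the underside of its disc lies on the rim, the skirt outside, the cap's origin 53 mm above the cup's; any yaw.
- cup_rim (a point): Centre of the drip cup's mouth, 80 mm above the bench.
- elephant: Carved elephant of pale wood, about 115 x 50 x 80 mm, loose, standing on the bench beyond the work; not to be disturbed. Origin under its middle.
- mallet: Wooden carver's mallet, 220 mm long, head 56 mm in diameter, loose, lying to one side of the work; not to be disturbed. Origin on the bench under the handle, x towards the head.
- brush: Flat brush with a wooden handle lying on the bench on the other side of the work, loose; not to be disturbed. Origin under its middle, handle towards -x.
Mind the look-alikes: they are no part of the job. What is shaped like the cap but purple or red is not meant.

How it is judged:
On the way, in this order (a step that is already met when the one before it is completed fails the run):
1. the cap is pressed down at least 3 mm against its spring while still locked (z of cap in the frame of can below 0.117 m and angle between the x axis of cap and the x axis of can, either way round below 0.3 rad), for 0.1 s.
2. the cap, still in the neck, is turned more than 0.85 rad past the safety teeth (z of cap in the frame of can below 0.131 m and horizontal distance between cap and neck below 0.008 m and angle between the x axis of cap and the x axis of can, either way round above 0.85 rad), for 0.1 s.
3. the cap is lifted off the tin, its stem above the neck (z of cap in the frame of can above 0.14 m), for 0.1 s.
At the end, for the whole second after the job is handed in: The cap rests upright and still on the drip cup, flat on the rim: centred within 5 mm, no more than 2.5 mm above its seat, tilted less than 4 degrees (horizontal distance between cap and cup_rim below 0.005 m and z of cap in the frame of drip_cup between 0.05 and 0.0555 m and angle between cap's own z axis and vertical below 0.07 rad and linear speed of cap below 0.02 m/s); the robot touches nothing.
It fails at once if the cap is forced: more than 35 N between cap and tin (contact force between cap and can above 35 N).
It fails at once if the cap is dropped or jammed on the cup: more than 35 N between them (contact force between cap and drip_cup above 35 N).
It fails at once if the elephant is moved more than 20 mm (distance of elephant from where it was at the start of the episode above 0.02 m).
It fails at once if the mallet is moved more than 20 mm (distance of mallet from where it was at the start of the episode above 0.02 m).
It fails at once if the brush is moved more than 20 mm (distance of brush from where it was at the start of the episode above 0.02 m).
It also fails if it takes over 72 s, if anything falls off the work surface, if the arm or the gripper's body presses on something with over 40 N, if the wrist force passes 120 N, or if a joint passes its speed limit or range.

### The arm

A 6-joint arm with a two-finger parallel gripper is mounted at the origin on the work surface. World frame = base frame: x ahead of the robot, y to its left, z up, the work surface at z = 0. Lengths are in m, angles in rad, forces in N, time in s.
With the tool pointing down it reaches from about 0.3 to 0.775 m from the base axis. Payload 14.6 kg.
Tool frame: the origin (TCP) lies between the finger pads, 19 mm behind the fingertips; this is the grasp point; z points along the fingers, y is the line along which they close (so a half turn about z gives the same grasp; the last joint's range is limited). The gripper opens to 94 mm and grips with 3 to 60 N. Pads are 16 mm wide; open, the fingers measure 119 mm over their backs; the gripper's body (75 mm by 177 mm) begins 78 mm behind the grasp point.
Start: joints at [1.225, 0.3, 1.521, -0, 1.321, -0.067], TCP at [0.151, 0.529, 0.224] pointing down, gripper open.
Joint ranges: [-3.03, 3.03], [-0.79, 2.21], [0.23, 2.52], [-1.04, 4.18], [0, 3.07], [-2.55, 2.55]. Speed limits (rad/s): [2.22, 2.22, 2.57, 3.14, 3.14, 3.14].

### API

Orientations are given as [roll, pitch, yaw] about the fixed x, y, z axes, in that order (R = Rz(yaw) Ry(pitch) Rx(roll)).
In Python, from station import ctrl, cams gives the robot as it stands. The module is installed in compiled form; this text tells all that it offers.
- The arm moves only by the tool arm_command, never from a script. Its argument "plan" is a list that holds one entry, the list of rows, each a list of 7 numbers: the shift along the tool's x, y, z in normalised numbers (1 is 600 mm), then the turn, a rotation vector about the tool's x, y, z in fractions of the full range, 1 being pi rad, then the closure, from -1 (fully open) to 1 (shut). A call has 1 to 12 rows; each row is the pose to reach, as a shift and turn from the pose commanded when the call began, along the tool's axes at that moment; what a row does not reach only later rows make up. A row lasts 1/10 s, in which the tool goes at most 50 mm and 8.59 degrees, less where a joint would pass 70% of its speed; a pose out of reach is approached as far as the arm can. No shift or turn number may pass 1 either way. A call with a gripper value outside its range is refused whole. The fingers move at their own pace and stop on an object; "squeeze" is the grip in N (left out, the last holds). Time passes only in rows, so rows that repeat a pose let the fingers close. It gives the time, the measured TCP pose, the force, the opening and the grip force at its end, in the units of the state.
- ctrl.get_obs(): the state, without advancing time (a new reading comes with each control period).
- cams.camera(name): name is "scene" or "side" or "wrist"; returns (picture, depth): 400x640x3 uint8, blue, green, red; 400x640 float32, m along the optical axis (not along the pixel's ray), 0 where there is no reading.
- cams.camera_info(name): a dict with "fx", "fy", "cx", "cy" (pixels), "world_to_cam" (4x4, takes a point from world to camera coordinates). Camera axes: x right, y down, z forward; pixel columns grow to the right and rows downward; lengths in m; the calibration is good to about 2 mm. A picture is of the moment at which its call begins: read the wrist's pose just before it. camera_info takes no time and is no camera call; for the wrist camera it gives the pose at the moment of the call.
- ctrl.hand_in(): hands the job in; it is judged then, once.
The state is a dict: "time_s": time; "qpos": joint angles; "joint_vel": joint speeds; "tau": joint torques, N m; "ee_pos": TCP position; "eef_rot": TCP orientation; "force": force on the tool from outside, world axes, zero at the start; "moment": the same for the moment, N m; "grip_width": finger opening in m; "grip_force": force on a finger pad.
Only numpy, scipy, OpenCV 4.12 (cv2) and the standard library are available. Lean on these libraries where they do the work, as an engineer would, in place of code of your own. Each camera call takes 0.05 s, during which the arm holds its last target. There are 200 camera calls.

## Working session

There is one attempt and no reset: what is moved stays moved. The work goes in short steps, Python scripts to look and compute and a tool call to move; the robot and the scene stay as the last step left them, time stands still between calls to the robot, and variables do not carry over. Pictures are saved under pics/ and viewed, at most 10 in all, crops included, and the job is handed in when it is done.

Besides the shell and the picture viewer there is one more tool, called after "Emit:" by a JSON object that holds its "api" and its "payload", one argument or row to a line. arm_command: Moves the arm, as the interface text tells. Its arguments: {"type":"object","properties":{"plan":{"type":"array"},"squeeze":{"type":"number"}},"required":["plan"]}

```bash
mkdir -p pics; cat > h.py <<'E'
import numpy as np, cv2
from station import ctrl, cams
def grab(n):
    i=cams.camera_info(n); p,d=cams.camera(n); return p,d,i
def cloud(d,i):
    v,u=np.mgrid[:400,:640]
    P=np.stack([(u-i['cx'])/i['fx']*d,(v-i['cy'])/i['fy']*d,d,np.ones_like(d)],-1)
    return (P@np.linalg.inv(np.array(i['world_to_cam'])).T)[...,:3]
E
python3 - <<'E'
from h import *
print(ctrl.get_obs())
for n in ['scene','side']:
    p,d,i=grab(n); cv2.imwrite(f'pics/{n}0.png',p); np.savez(f'{n}0.npz',p=p,d=d,W=cloud(d,i)); print(n,np.round(i['world_to_cam'],3).tolist(),i['fx'])
E
```

```text
{'time_s': 0.0, 'qpos': array([ 1.22541944e+00,  3.00458864e-01,  1.52158358e+00,  9.56074559e-06,
        1.32070621e+00, -6.65728680e-02]), 'joint_vel': array([ 1.79627556e-03, -1.40072417e-03,  1.33271817e-03,  1.75416000e-05,
        4.93705919e-04,  2.04525087e-03]), 'tau': array([-2.14758670e-04, -5.31811917e+01, -3.52731693e+01,  7.06837233e-02,
        2.44475668e-02, -1.32250907e-04]), 'ee_pos': array([0.15126681, 0.52853587, 0.22369198]), 'eef_rot': array([-3.14043983e+00, -8.61413915e-05,  2.86278621e+00]), 'force': array([-0.08554731,  0.2434594 ,  0.33412449]), 'moment': array([ 0.03459702, -0.00459614, -0.01676563]), 'grip_force': 0.0, 'grip_width': 0.09400445089097989}
scene [[0.336, 0.942, -0.013, -0.185], [0.552, -0.208, -0.808, -0.233], [-0.764, 0.264, -0.589, 1.681], [0.0, 0.0, 0.0, 1.0]] 364.3437887117952
side [[-0.944, -0.329, 0.005, 0.568], [-0.214, 0.603, -0.769, 0.25], [0.25, -0.727, -0.64, 1.017], [0.0, 0.0, 0.0, 1.0]] 374.2415933469829
```

View pics/scene0.png

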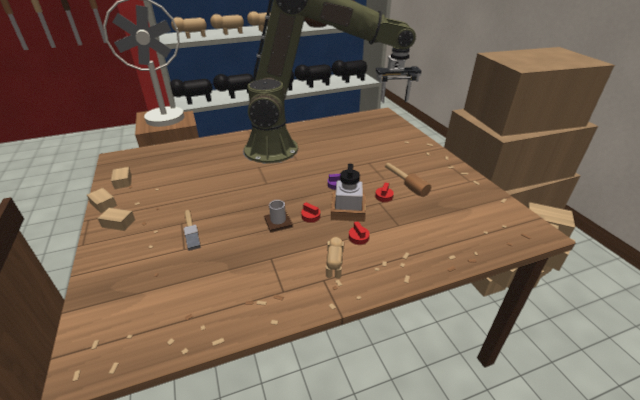

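View pics/side0.png

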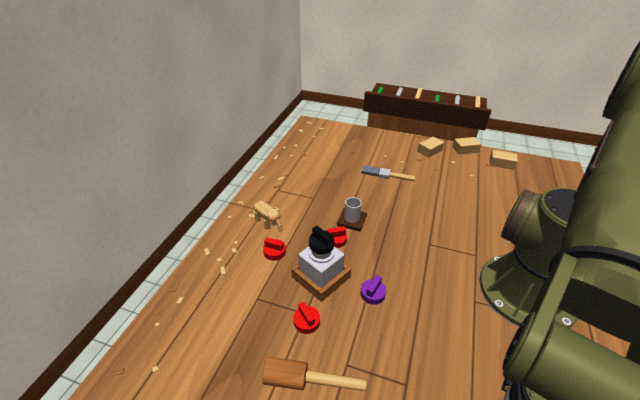

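The scene view shows the black cap at (349,178) on the tin and the drip cup at (277,212). In the side view the cap is at (321,241) and the cup at (352,210). The red and purple look-alikes lie on the bench. Next I measure from the depth clouds.

```bash
python3 - <<'E'
from h import *
for n,c,k in [('scene',(349,178),(277,212)),('side',(321,241),(352,210))]:
    z=np.load(n+'0.npz');p=z['p'].astype(int);W=z['W'];d=z['d']
    v,u=np.mgrid[:400,:640]
    m=(abs(u-c[0])<30)&(abs(v-c[1])<35)&(d>0)&(p.max(-1)<70)
    for lo,hi in [(.174,.186),(.146,.158),(.165,.19)]:
        s=m&(W[...,2]>lo)&(W[...,2]<hi); q=W[s]; 
        if len(q)<5: continue
        r=cv2.minAreaRect((q[:,:2]*1000).astype(np.float32)); e=np.linalg.eigh(np.cov(q[:,:2].T))[1][:,1]
        print(n,'cap',lo,hi,len(q),q.mean(0).round(4),r,np.degrees(np.arctan2(e[1],e[0])))
    m=(abs(u-k[0])<22)&(abs(v-k[1])<25)&(d>0)
    for lo,hi in [(.074,.086)]:
        q=W[m&(W[...,2]>lo)&(W[...,2]<hi)]
        print(n,'cup',len(q),q.mean(0).round(4),q.min(0).round(3),q.max(0).round(3),cv2.minEnclosingCircle((q[:,:2]*1000).astype(np.float32)))
    # tin top
    m=(abs(u-c[0])<35)&(abs(v-c[1])<50)&(d>0)&(W[...,2]>.094)&(W[...,2]<.106)
    q=W[m];print(n,'tin',len(q),cv2.minAreaRect((q[:,:2]*1000).astype(np.float32)))
    m=(abs(u-c[0])<45)&(abs(v-c[1])<60)&(d>0)&(W[...,2]>.036)&(W[...,2]<.044)
    q=W[m];print(n,'carrier',len(q),cv2.minAreaRect((q[:,:2]*1000).astype(np.float32)))
    cr=np.hstack([cv2.resize(z['p'][y-35:y+35,x-35:x+35],(400,400),interpolation=cv2.INTER_CUBIC) for x,y in (c,k)])
    cv2.imwrite(f'pics/{n}c.png',cr)
i=cams.camera_info('wrist');print(np.round(i['world_to_cam'],3).tolist(),i['fx'])
E
```

```text
scene cap 0.174 0.186 47 [0.5494 0.1381 0.1777] ((547.2794189453125, 138.88577270507812), (13.233798027038574, 53.42286682128906), 65.49182891845703) 156.68526893878752
scene cap 0.146 0.158 140 [0.552  0.136  0.1517] ((547.1282958984375, 140.0986328125), (59.459686279296875, 62.98783874511719), 67.04563903808594) 57.045451210682536
scene cap 0.165 0.19 56 [0.5525 0.1364 0.1764] ((547.28173828125, 138.91200256347656), (13.388039588928223, 53.47306823730469), 65.78604888916016) 155.46803262070506
scene cup 58 [ 0.5251 -0.1113  0.0774] [ 0.5   -0.137  0.074] [ 0.552 -0.087  0.082] ((525.8355712890625, -111.93174743652344), 27.415266036987305)
scene tin 255 ((549.4121704101562, 138.9102325439453), (87.83060455322266, 85.31926727294922), 64.23572540283203)
scene carrier 354 ((489.12200927734375, 199.37185668945312), (236.48573303222656, 475.31494140625), 42.68341827392578)
side cap 0.174 0.186 122 [0.541  0.1454 0.1784] ((541.3896484375, 144.00396728515625), (20.119077682495117, 53.0078125), 63.90406036376953) 154.64267147860528
side cap 0.146 0.158 229 [0.5416 0.1561 0.1527] ((540.4824829101562, 146.59817504882812), (64.43208312988281, 58.37559127807617), 33.8769645690918) -167.94570228989394
side cap 0.165 0.19 176 [0.5404 0.1474 0.1757] ((541.38134765625, 144.03948974609375), (20.175586700439453, 53.418479919433594), 63.90406036376953) 155.83631062344963
side cup 71 [ 0.5211 -0.1079  0.0786] [ 0.497 -0.135  0.074] [ 0.547 -0.083  0.085] ((521.5006713867188, -108.20082092285156), 27.328536987304688)
side tin 472 ((542.0714721679688, 144.04527282714844), (90.45213317871094, 89.92601013183594), 64.24938201904297)
side carrier 526 ((548.24951171875, 62.775054931640625), (282.92535400390625, 287.2510681152344), 37.481781005859375)
[[0.275, 0.962, -0.0, -0.551], [0.927, -0.265, 0.265, -0.029], [0.255, -0.073, -0.964, 0.391], [0.0, 0.0, 0.0, 1.0]] 284.26901299854484
```

Units first: shifts go in shares of 600 mm and turns go in shares of pi rad. So -483 mm / 600 = -0.805, -460 mm / 600 = -0.7667, 0.17 rad / 3.1416 = 0.0541.

Emit:
{"api": "arm_command", "payload": {
  "plan": [
    [[-0.0667,-0.0333,-0.0667,0,0,0,-1],[-0.1333,-0.075,-0.1267,0,0,0.0095,-1],[-0.2083,-0.1133,-0.1267,0,0,0.0159,-1],[-0.275,-0.15,-0.1267,0,0,0.0223,-1],[-0.3417,-0.1867,-0.1267,0,0,0.0286,-1],[-0.4167,-0.2283,-0.1267,0,0,0.0318,-1],[-0.4833,-0.2633,-0.1267,0,0,0.0382,-1],[-0.5583,-0.305,-0.1267,0,0,0.0414,-1],[-0.625,-0.3417,-0.1267,0,0,0.0477,-1],[-0.7,-0.3833,-0.1267,0,0,0.0509,-1],[-0.7667,-0.4167,-0.1267,0,0,0.0541,-1],[-0.805,-0.44,-0.1267,0,0,0.0541,-1]]
  ]
}}

```text
time_s: 1.3
ee_pos: [0.5448, 0.1394, 0.2995]
eef_rot: [-3.141, -0.001, 2.69]
force: [0.5, 0.8, -0.3]
grip_width: 0.0943
grip_force: 0.0
```

Emit:
{"api": "arm_command", "payload": {
  "plan": [
    [[0,0,0,0,0,0,-1],[0,0,0,0,0,0,-1],[0,0,0,0,0,0,-1]]
  ]
}}

```text
time_s: 1.6
ee_pos: [0.5425, 0.1427, 0.3002]
eef_rot: [-3.142, -0.0, 2.694]
force: [0.5, -0.2, -0.2]
grip_width: 0.0942
grip_force: 0.0
```

```bash
cat > wl.py <<'E'
from h import *
import sys
o=ctrl.get_obs(); print(o['time_s'],o['ee_pos'].round(4),o['eef_rot'].round(4),o['qpos'].round(2))
p,d,i=grab('wrist'); cv2.imwrite(f'pics/{sys.argv[1]}.png',p); np.savez(sys.argv[1]+'.npz',p=p,d=d,W=cloud(d,i),M=i['world_to_cam'])
E
python3 wl.py w1
```

```text
1.6 [0.5425 0.1427 0.3002] [-3.1416e+00 -2.0000e-04  2.6936e+00] [ 0.19  0.28  1.37  0.    1.49 -0.93]
```

View pics/w1.png

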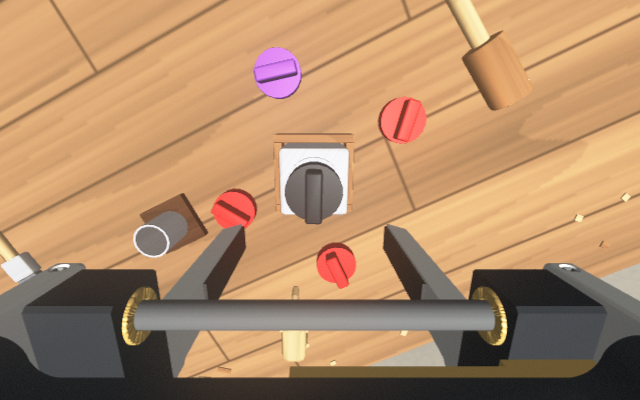

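The wrist view shows the cap at (314,191) with its bar nearly vertical, and the cup rim at (152,240), both clear. I'll measure them from here.

```bash
python3 - <<'E'
from h import *
z=np.load('w1.npz');p=z['p'].astype(int);W=z['W'];d=z['d']
v,u=np.mgrid[:400,:640]
R=lambda c,s:(abs(u-c[0])<s)&(abs(v-c[1])<s)&(d>0)
def rep(t,m):
    q=W[m]
    if len(q)<5: print(t,len(q));return
    Q=(q*1000).astype(np.float32); r=cv2.minAreaRect(Q[:,:2]); print(t,len(q),'z',np.median(q[:,2]).round(4),np.round(r[0],1),np.round(r[1],1),round(r[2],1),'circ',np.round(np.r_[cv2.minEnclosingCircle(Q[:,:2])],1) if 0 else [np.round(a,1) for a in cv2.minEnclosingCircle(Q[:,:2])])
z_=W[...,2]; c=R((314,191),50)
rep('bar',c&(z_>.174)&(z_<.185)); rep('disc',c&(z_>.148)&(z_<.158)); rep('disc+bar',c&(z_>.148)&(z_<.19))
rep('tintop',c&(z_>.096)&(z_<.104)); 
k=R((152,240),28); rep('rim',k&(z_>.075)&(z_<.086)); rep('foot',R((170,225),50)&(z_>.008)&(z_<.03))
# ray-based check: cup rim ellipse / cap disc pixel blob -> plane
fx=cams.camera_info('wrist')
E
```

```text
Traceback (most recent call last):
cv2.error: OpenCV(4.12.0) /io/opencv/modules/imgproc/src/convhull.cpp:143: error: (-215:Assertion failed) total >= 0 && (depth == CV_32F || depth == CV_32S) in function 'convexHull'
```

```bash
cat > m.py <<'E'
from h import *
def rep(t,W,m):
    q=W[m]
    if len(q)<5: print(t,len(q));return
    Q=np.ascontiguousarray(q[:,:2]*1000,dtype=np.float32); r=cv2.minAreaRect(Q); c,rad=cv2.minEnclosingCircle(Q)
    print(t,len(q),'z',np.median(q[:,2]).round(4),'rect',*[np.round(a,1) for a in r],'circ',np.round(c,1),round(rad,1))
E
python3 - <<'E'
from m import *
z=np.load('w1.npz');W=z['W'];d=z['d']
v,u=np.mgrid[:400,:640]
R=lambda c,s:(abs(u-c[0])<s)&(abs(v-c[1])<s)&(d>0)
z_=W[...,2]; c=R((314,191),50)
rep('bar',W,c&(z_>.174)&(z_<.185)); rep('disc',W,c&(z_>.148)&(z_<.158)); rep('disc+bar',W,c&(z_>.148)&(z_<.19))
rep('tintop',W,c&(z_>.096)&(z_<.104)); 
k=R((152,240),28); rep('rim',W,k&(z_>.075)&(z_<.086)); rep('foot',W,R((170,225),50)&(z_>.008)&(z_<.03))
E
```

```text
bar 874 z 0.1788 rect [544.4 142.1] [17.3 55. ] 63.5 circ [544.1 141.4] 28.0
disc 1762 z 0.1531 rect [543.7 141.9] [65.3 63.5] 68.1 circ [544.8 141.5] 33.0
disc+bar 2681 z 0.1536 rect [543.7 141.9] [65.3 63.5] 68.1 circ [544.8 141.5] 33.0
tintop 1678 z 0.0995 rect [544.9 141.3] [88.9 88.4] 64.4 circ [544.7 141.5] 59.8
rim 333 z 0.0792 rect [ 524.4 -109.6] [50.7 51.1] 32.8 circ [ 523.8 -109.9] 26.4
foot 1395 z 0.016 rect [ 524.8 -109.4] [80.1 80.5] 0.2 circ [ 524.  -109.5] 55.2
```

Converted, 124 mm / 600 = 0.2067, 123 mm / 600 = 0.205.

Emit:
{"api": "arm_command", "payload": {
  "plan": [
    [[-0.0042,0,0.0333,0,0,0,-1],[-0.0042,0,0.075,0,0,0,-1],[-0.0042,0,0.1167,0,0,0,-1],[-0.0042,0,0.15,0,0,0,-1],[-0.0042,0,0.175,0,0,0,-1],[-0.0042,0,0.1917,0,0,0,-1],[-0.0042,0,0.2,0,0,0,-1],[-0.0042,0,0.205,0,0,0,-1],[-0.0042,0,0.2067,0,0,0,-1],[-0.0042,0,0.2067,0,0,0,-1],[-0.0042,0,0.2067,0,0,0,-1]]
  ]
}}

```text
time_s: 2.75
ee_pos: [0.5455, 0.141, 0.1767]
eef_rot: [3.141, 0.001, 2.693]
force: [0.4, -0.5, -0.1]
grip_width: 0.094
grip_force: 0.0
```

Emit:
{"api": "arm_command", "payload": {
  "plan": [
    [[0,0,0,0,0,0,0.2],[0,0,0,0,0,0,0.4],[0,0,0,0,0,0,0.55],[0,0,0,0,0,0,0.65],[0,0,0,0,0,0,0.75],[0,0,0,0,0,0,0.85],[0,0,0,0,0,0,1],[0,0,0,0,0,0,1],[0,0,0,0,0,0,1]]
  ],
  "squeeze": 30
}}

```text
time_s: 3.65
ee_pos: [0.5453, 0.1409, 0.1762]
eef_rot: [-3.142, 0.0, 2.693]
force: [0.6, -0.0, 0.4]
grip_width: 0.0255
grip_force: 0.0
```

Emit:
{"api": "arm_command", "payload": {
  "plan": [
    [[0,0,0,0,0,0,1],[0,0,0,0,0,0,1],[0,0,0,0,0,0,1],[0,0,0,0,0,0,1]]
  ],
  "squeeze": 50
}}

```text
time_s: 4.05
ee_pos: [0.5453, 0.1409, 0.1763]
eef_rot: [-3.142, 0.0, 2.693]
force: [-0.5, -0.2, 0.6]
grip_width: 0.0175
grip_force: 50.0
```

Converted, 2 mm / 600 = 0.0033, 1.5 mm / 600 = 0.0025.

Emit:
{"api": "arm_command", "payload": {
  "plan": [
    [[0,0,0.0008,0,0,0,1],[0,0,0.0017,0,0,0,1],[0,0,0.0025,0,0,0,1],[0,0,0.0033,0,0,0,1],[0,0,0.0033,0,0,0,1],[0,0,0.0033,0,0,0,1]]
  ]
}}

```text
time_s: 4.65
ee_pos: [0.5454, 0.1409, 0.1748]
eef_rot: [3.141, 0.001, 2.693]
force: [-1.3, -1.1, 6.3]
grip_width: 0.0176
grip_force: 50.0
```

Converted, 2 mm / 600 = 0.0033, 1.5 mm / 600 = 0.0025.

Emit:
{"api": "arm_command", "payload": {
  "plan": [
    [[0,0,0.0008,0,0,0,1],[0,0,0.0017,0,0,0,1],[0,0,0.0025,0,0,0,1],[0,0,0.0033,0,0,0,1],[0,0,0.0033,0,0,0,1],[0,0,0.0033,0,0,0,1]]
  ]
}}

```text
time_s: 5.25
ee_pos: [0.5454, 0.1409, 0.1728]
eef_rot: [3.141, 0.001, 2.693]
force: [-1.8, -1.3, 6.5]
grip_width: 0.0177
grip_force: 50.0
```

Emit:
{"api": "arm_command", "payload": {
  "plan": [
    [[0,0,0.0008,0,0,0,1],[0,0,0.0017,0,0,0,1],[0,0,0.0025,0,0,0,1],[0,0,0.0025,0,0,0,1],[0,0,0.0025,0,0,0,1]]
  ]
}}

```text
time_s: 5.75
ee_pos: [0.5454, 0.1409, 0.1714]
eef_rot: [3.141, 0.001, 2.693]
force: [-1.6, -0.8, 6.4]
grip_width: 0.0175
grip_force: 50.0
```

Converted, 1 mm / 600 = 0.0017, 0.5 mm / 600 = 0.0008.

Emit:
{"api": "arm_command", "payload": {
  "plan": [
    [[0,0,0.0008,0,0,0,1],[0,0,0.0017,0,0,0,1],[0,0,0.0017,0,0,0,1],[0,0,0.0017,0,0,0,1]]
  ]
}}

```text
time_s: 6.15
ee_pos: [0.5455, 0.1409, 0.1704]
eef_rot: [3.141, 0.001, 2.693]
force: [-1.8, -1.8, 7.9]
grip_width: 0.0174
grip_force: 50.0
```

Converted, 1 mm / 600 = 0.0017, 0.5 mm / 600 = 0.0008.

Emit:
{"api": "arm_command", "payload": {
  "plan": [
    [[0,0,0.0008,0,0,0,1],[0,0,0.0017,0,0,0,1],[0,0,0.0017,0,0,0,1],[0,0,0.0017,0,0,0,1]]
  ]
}}

```text
time_s: 6.55
ee_pos: [0.5455, 0.1409, 0.1695]
eef_rot: [3.141, 0.001, 2.693]
force: [-2.9, -1.2, 7.1]
grip_width: 0.0175
grip_force: 50.0
```

Emit:
{"api": "arm_command", "payload": {
  "plan": [
    [[0,0,0.0008,0,0,0,1],[0,0,0.0017,0,0,0,1],[0,0,0.0017,0,0,0,1],[0,0,0.0017,0,0,0,1]]
  ]
}}

```text
time_s: 6.95
ee_pos: [0.5455, 0.1409, 0.1685]
eef_rot: [3.141, 0.001, 2.693]
force: [-3.1, -0.5, 8.1]
grip_width: 0.0178
grip_force: 50.0
```

Converted, 1 mm / 600 = 0.0017, 0.5 mm / 600 = 0.0008.

Emit:
{"api": "arm_command", "payload": {
  "plan": [
    [[0,0,0.0008,0,0,0,1],[0,0,0.0017,0,0,0,1],[0,0,0.0017,0,0,0,1],[0,0,0.0017,0,0,0,1]]
  ]
}}

```text
time_s: 7.35
ee_pos: [0.5455, 0.1409, 0.1676]
eef_rot: [3.141, 0.001, 2.693]
force: [-2.3, -0.9, 8.3]
grip_width: 0.0174
grip_force: 50.0
```

Emit:
{"api": "arm_command", "payload": {
  "plan": [
    [[0,0,0.0008,0,0,0,1],[0,0,0.0017,0,0,0,1],[0,0,0.0017,0,0,0,1],[0,0,0.0017,0,0,0,1]]
  ]
}}

```text
time_s: 7.75
ee_pos: [0.5455, 0.1409, 0.1666]
eef_rot: [3.141, 0.001, 2.693]
force: [-2.6, -1.2, 8.5]
grip_width: 0.0174
grip_force: 50.0
```

Converted, 1 mm / 600 = 0.0017, 0.5 mm / 600 = 0.0008.

Emit:
{"api": "arm_command", "payload": {
  "plan": [
    [[0,0,0.0008,0,0,0,1],[0,0,0.0017,0,0,0,1],[0,0,0.0017,0,0,0,1],[0,0,0.0017,0,0,0,1]]
  ]
}}

```text
time_s: 8.15
ee_pos: [0.5455, 0.1409, 0.1657]
eef_rot: [3.141, 0.001, 2.693]
force: [-2.9, -0.5, 9.2]
grip_width: 0.0176
grip_force: 50.0
```

Converted, 1 mm / 600 = 0.0017, 0.5 mm / 600 = 0.0008.

Emit:
{"api": "arm_command", "payload": {
  "plan": [
    [[0,0,0.0008,0,0,0,1],[0,0,0.0017,0,0,0,1],[0,0,0.0017,0,0,0,1],[0,0,0.0017,0,0,0,1]]
  ]
}}

```text
time_s: 8.55
ee_pos: [0.5455, 0.1409, 0.1647]
eef_rot: [3.141, 0.001, 2.693]
force: [-4.1, -1.0, 9.3]
grip_width: 0.0176
grip_force: 50.0
```

Converted, 1 mm / 600 = 0.0017, 0.5 mm / 600 = 0.0008.

Emit:
{"api": "arm_command", "payload": {
  "plan": [
    [[0.0005,0,0.0008,0,0,0,1],[0.0008,0,0.0017,0,0,0,1],[0.0008,0,0.0017,0,0,0,1],[0.0008,0,0.0017,0,0,0,1]]
  ]
}}

```text
time_s: 8.95
ee_pos: [0.5453, 0.1411, 0.1638]
eef_rot: [3.141, 0.002, 2.693]
force: [-2.2, -2.9, 9.8]
grip_width: 0.0179
grip_force: 50.0
```

Converted, 1 mm / 600 = 0.0017, 0.5 mm / 600 = 0.0008.

Emit:
{"api": "arm_command", "payload": {
  "plan": [
    [[0,0,0.0008,0,0,0,1],[0,0,0.0017,0,0,0,1],[0,0,0.0017,0,0,0,1],[0,0,0.0017,0,0,0,1]]
  ]
}}

```text
time_s: 9.35
ee_pos: [0.5454, 0.141, 0.1629]
eef_rot: [3.141, 0.002, 2.693]
force: [-2.3, -2.4, 10.2]
grip_width: 0.0177
grip_force: 50.0
```

Converted, 1 mm / 600 = 0.0017, 0.5 mm / 600 = 0.0008.

Emit:
{"api": "arm_command", "payload": {
  "plan": [
    [[0,0,0.0008,0,0,0,1],[0,0,0.0017,0,0,0,1],[0,0,0.0017,0,0,0,1],[0,0,0.0017,0,0,0,1]]
  ]
}}

```text
time_s: 9.75
ee_pos: [0.5454, 0.141, 0.1621]
eef_rot: [3.141, 0.002, 2.693]
force: [-1.9, -2.6, 12.0]
grip_width: 0.0174
grip_force: 50.0
```

Emit:
{"api": "arm_command", "payload": {
  "plan": [
    [[0,0,0.0008,0,0,0,1],[0,0,0.0013,0,0,0,1],[0,0,0.0013,0,0,0,1],[0,0,0.0013,0,0,0,1]]
  ]
}}

```text
time_s: 10.15
ee_pos: [0.5455, 0.141, 0.162]
eef_rot: [3.14, 0.002, 2.693]
force: [-4.2, -4.5, 18.4]
grip_width: 0.0176
grip_force: 50.0
```

Converted, -0.6 mm / 600 = -0.001, -0.5 mm / 600 = -0.0008, -0.3 rad / 3.1416 = -0.0955.

Emit:
{"api": "arm_command", "payload": {
  "plan": [
    [[0,-0.0003,-0.0008,0,0,0,1],[0,-0.0005,-0.001,0,0,-0.0159,1],[0,-0.0005,-0.001,0,0,-0.0382,1],[0,-0.0005,-0.001,0,0,-0.0637,1],[0,-0.0005,-0.001,0,0,-0.0891,1],[0,-0.0005,-0.001,0,0,-0.0955,1],[0,-0.0005,-0.001,0,0,-0.0955,1]]
  ]
}}

```text
time_s: 10.85
ee_pos: [0.5456, 0.1412, 0.1621]
eef_rot: [3.14, 0.003, 2.994]
force: [0.4, 0.4, 10.6]
grip_width: 0.0175
grip_force: 50.0
```

```bash
python3 -c "
from h import *
o=ctrl.get_obs();print(o['moment'],o['force'],o['ee_pos'],o['eef_rot'],o['qpos'])"
```

```text
[ 0.16129245  0.0579596  -0.03201068] [ 0.43525822  0.40272432 10.62922817] [0.54559969 0.1411919  0.16210333] [3.14022592 0.00315332 2.99361177] [ 1.88127118e-01  3.85008347e-01  1.55691801e+00  2.68893628e-04
  1.19623866e+00 -1.23478843e+00]
```

Converted, -0.68 rad / 3.1416 = -0.2165.

Emit:
{"api": "arm_command", "payload": {
  "plan": [
    [[0,0,0,0,0,-0.0255,1],[0,0,0,0,0,-0.0509,1],[0,0,0,0,0,-0.0764,1],[0,0,0,0,0,-0.1019,1],[0,0,0,0,0,-0.1273,1],[0,0,0,0,0,-0.1528,1],[0,0,0,0,0,-0.1751,1],[0,0,0,0,0,-0.1974,1],[0,0,0,0,0,-0.2165,1],[0,0,0,0,0,-0.2165,1]]
  ]
}}

```text
time_s: 11.85
ee_pos: [0.5456, 0.1412, 0.1621]
eef_rot: [-3.141, 0.003, -2.608]
force: [-0.1, 0.3, 12.4]
grip_width: 0.0178
grip_force: 50.0
```

```bash
python3 -c "
from h import *
o=ctrl.get_obs();print(o['moment'],o['force'],o['ee_pos'],o['eef_rot'],o['qpos'])"
```

```text
[0.23765276 0.14319027 0.03552697] [-0.07042304  0.26027332 12.40863868] [0.54560095 0.14123725 0.16212933] [-3.14071258  0.00335542 -2.60814146] [ 1.88180272e-01  3.84990954e-01  1.55687772e+00  3.30410932e-04
  1.19626874e+00 -1.91618611e+00]
```

Converted, -13 mm / 600 = -0.0217, -10.5 mm / 600 = -0.0175, -0.15 rad / 3.1416 = -0.0477.

Emit:
{"api": "arm_command", "payload": {
  "plan": [
    [[0,0,0,0,0,-0.0159,1],[0,0,0,0,0,-0.0318,1],[0,0,0,0,0,-0.0477,1],[0,0,0,0,0,-0.0477,1],[0,0,-0.0025,0,0,-0.0477,1],[0,0,-0.0058,0,0,-0.0477,1],[0,0,-0.0092,0,0,-0.0477,1],[0,0,-0.0133,0,0,-0.0477,1],[0,0,-0.0175,0,0,-0.0477,1],[0,0,-0.0217,0,0,-0.0477,1],[0,0,-0.0217,0,0,-0.0477,1]]
  ]
}}

```text
time_s: 12.95
ee_pos: [0.5454, 0.1413, 0.1747]
eef_rot: [-3.141, 0.003, -2.46]
force: [1.8, 1.5, 6.9]
grip_width: 0.0177
grip_force: 50.0
```

```bash
python3 -c "
from h import *
o=ctrl.get_obs();print(o['moment'],o['force'],o['ee_pos'],o['eef_rot'],o['qpos'])"
```

```text
[ 0.39775617 -0.13787562 -0.02083631] [1.8420331  1.49613697 6.91928432] [0.54538654 0.14126382 0.17466932] [-3.14075267e+00  2.57067695e-03 -2.46038124e+00] [ 1.88222285e-01  3.72111396e-01  1.54376374e+00  5.06986788e-04
  1.22305547e+00 -2.06395651e+00]
```

Converted, -2.5 mm / 600 = -0.0042, -2 mm / 600 = -0.0033.

Emit:
{"api": "arm_command", "payload": {
  "plan": [
    [[0,0,-0.0017,0,0,0,1],[0,0,-0.0033,0,0,0,1],[0,0,-0.0042,0,0,0,1],[0,0,-0.0042,0,0,0,1]]
  ]
}}

```text
time_s: 13.35
ee_pos: [0.545, 0.141, 0.1764]
eef_rot: [-3.141, 0.001, -2.46]
force: [2.3, 1.8, 5.5]
grip_width: 0.0179
grip_force: 50.0
```

Converted, -2.5 mm / 600 = -0.0042, -2 mm / 600 = -0.0033.

Emit:
{"api": "arm_command", "payload": {
  "plan": [
    [[0,0,-0.0017,0,0,0,1],[0,0,-0.0033,0,0,0,1],[0,0,-0.0042,0,0,0,1],[0,0,-0.0042,0,0,0,1]]
  ]
}}

```text
time_s: 13.75
ee_pos: [0.5447, 0.1409, 0.1786]
eef_rot: [3.142, -0.0, -2.46]
force: [2.2, 1.5, 3.9]
grip_width: 0.0176
grip_force: 50.0
```

Above the rest height the force is still positive, so the lugs have passed the notches. I'll keep lifting.

Emit:
{"api": "arm_command", "payload": {
  "plan": [
    [[0,0,-0.0033,0,0,0,1],[0,0,-0.0067,0,0,0,1],[0,0,-0.01,0,0,0,1],[0,0,-0.0133,0,0,0,1],[0,0,-0.0133,0,0,0,1]]
  ]
}}

```text
time_s: 14.25
ee_pos: [0.5445, 0.1407, 0.1864]
eef_rot: [3.141, -0.001, -2.46]
force: [-0.8, 0.3, -0.9]
grip_width: 0.018
grip_force: 50.0
```

Converted, -17 mm / 600 = -0.0283, -12 mm / 600 = -0.02.

Emit:
{"api": "arm_command", "payload": {
  "plan": [
    [[0,0,-0.005,0,0,0,1],[0,0,-0.0117,0,0,0,1],[0,0,-0.02,0,0,0,1],[0,0,-0.0283,0,0,0,1],[0,0,-0.0283,0,0,0,1]]
  ]
}}

```text
time_s: 14.75
ee_pos: [0.545, 0.1409, 0.2045]
eef_rot: [-3.141, 0.001, -2.46]
force: [0.6, 0.4, -0.1]
grip_width: 0.0176
grip_force: 50.0
```

Converted, -182 mm / 600 = -0.3033, -179 mm / 600 = -0.2983, 0.7 rad / 3.1416 = 0.2228.

Emit:
{"api": "arm_command", "payload": {
  "plan": [
    [[0,0,-0.0167,0,0,0,1],[0,0,-0.0417,0,0,0.0095,1],[0.0083,-0.0083,-0.0667,0,0,0.0318,1],[0.0333,-0.035,-0.08,0,0,0.0573,1],[0.07,-0.0733,-0.0833,0,0,0.0828,1],[0.1133,-0.1183,-0.0833,0,0,0.1082,1],[0.1567,-0.1633,-0.0833,0,0,0.1337,1],[0.2,-0.2083,-0.0833,0,0,0.1592,1],[0.24,-0.25,-0.0833,0,0,0.1846,1],[0.27,-0.2833,-0.0833,0,0,0.2069,1],[0.2867,-0.2983,-0.0833,0,0,0.2228,1],[0.29,-0.3033,-0.0833,0,0,0.2228,1]]
  ]
}}

```text
time_s: 15.95
ee_pos: [0.524, -0.1109, 0.2539]
eef_rot: [-3.142, 0.0, 3.121]
force: [0.5, 0.7, -0.7]
grip_width: 0.0179
grip_force: 50.0
```

Emit:
{"api": "arm_command", "payload": {
  "plan": [
    [[0,0,0,0,0,0,1],[0,0,0,0,0,0,1],[0,0,0,0,0,0,1],[0,0,0,0,0,0,1]]
  ]
}}

```text
time_s: 16.35
ee_pos: [0.5243, -0.1094, 0.2536]
eef_rot: [3.142, 0.0, 3.124]
force: [-0.0, -0.5, -0.7]
grip_width: 0.0177
grip_force: 50.0
```

```bash
python3 - <<'E'
from m import *
o=ctrl.get_obs();print(o['ee_pos'],o['eef_rot'],o['force'])
for n in ['side','scene','wrist']:
    p,d,i=grab(n);W=cloud(d,i);np.savez(n+'2.npz',p=p,d=d,W=W)
    z=W[...,2];T=o['ee_pos'];near=(d>0)&(np.hypot(W[...,0]-T[0],W[...,1]-T[1])<.05)
    rep(n+' disc',W,near&(z>T[2]-.050)&(z<T[2]-.02)&(p.max(-1)<90))
    rep(n+' disctop',W,near&(abs(z-T[2]+.0233)<.004)&(p.max(-1)<90))
    rep(n+' rim',W,near&(z>.076)&(z<.086))
    cv2.imwrite(f'pics/{n}2.png',p)
s=[cv2.resize(cv2.imread(f'pics/{n}2.png')[a:a+140,b:b+140],(400,400)) for n,a,b in [('side',120,270),('scene',110,210)]]
cv2.imwrite('pics/c2.png',np.hstack(s))
E
```

```text
[ 0.5242793  -0.10935541  0.25358832] [3.14156147e+00 4.03379861e-05 3.12422742e+00] [-0.03683717 -0.5216845  -0.65156272]
side disc 239 z 0.228 rect [518.6 -93. ] [64.2 39.1] 13.4 circ [ 520.9 -102.5] 32.1
side disctop 131 z 0.2303 rect [518.  -93.2] [60.8 38.8] 13.4 circ [ 520.8 -103.9] 31.4
side rim 61 z 0.0785 rect [ 521.2 -108.7] [51.5 52.7] 47.7 circ [ 522.7 -108.7] 27.5
scene disc 213 z 0.2266 rect [ 531.9 -112.8] [62.6 55.5] 80.5 circ [ 527.4 -110.2] 33.8
scene disctop 109 z 0.2291 rect [ 531.6 -112.6] [62.3 54.7] 80.5 circ [ 526.4 -109.9] 33.0
scene rim 45 z 0.078 rect [ 526.4 -110.9] [49.1 55.4] 65.6 circ [ 525.5 -112.4] 28.2
wrist disc 453 z 0.2234 rect [ 521.2 -114.5] [51.9 65. ] 68.3 circ [ 523.1 -109.6] 32.6
wrist disctop 158 z 0.2294 rect [ 521.5 -115.6] [48.5 64.8] 74.1 circ [ 523.2 -109.5] 32.5
wrist rim 165 z 0.0798 rect [ 511.4 -110.2] [25.  50.7] 0.2 circ [ 522.4 -110.2] 25.4
```

View pics/c2.png

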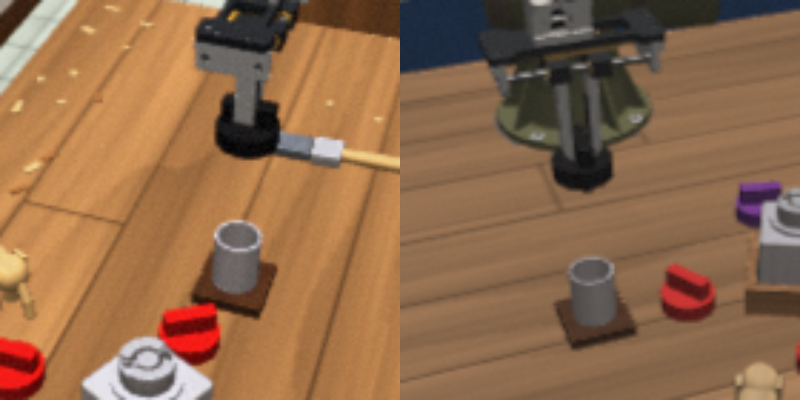

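View pics/wrist2.png

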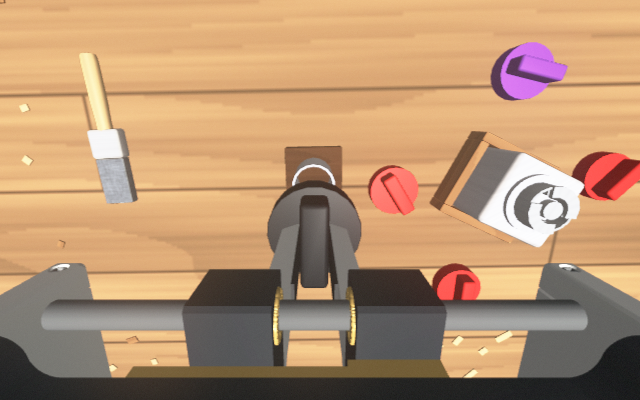

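The cap is held upright with its disc at (314,225) in the wrist view, over the cup rim at (315,178), and the tin's neck is open. I'll lower it, slowly near the rim.

Converted, 131 mm / 600 = 0.2183, 128 mm / 600 = 0.2133.

Emit:
{"api": "arm_command", "payload": {
  "plan": [
    [[-0.0008,0,0.025,0,0,0,1],[-0.0008,0,0.0667,0,0,0,1],[-0.0008,0,0.1083,0,0,0,1],[-0.0008,0,0.1417,0,0,0,1],[-0.0008,0,0.1667,0,0,0,1],[-0.0008,0,0.18,0,0,0,1],[-0.0008,0,0.19,0,0,0,1],[-0.0008,0,0.1983,0,0,0,1],[-0.0008,0,0.2067,0,0,0,1],[-0.0008,0,0.2133,0,0,0,1],[-0.0008,0,0.2183,0,0,0,1],[-0.0008,0,0.2183,0,0,0,1]]
  ]
}}

```text
time_s: 17.7
ee_pos: [0.5246, -0.1101, 0.1223]
eef_rot: [3.142, -0.0, 3.123]
force: [-0.0, -0.4, 0.3]
grip_width: 0.0175
grip_force: 50.0
```

Converted, 9.5 mm / 600 = 0.0158, 9 mm / 600 = 0.015.

Emit:
{"api": "arm_command", "payload": {
  "plan": [
    [[0,0,0.0033,0,0,0,1],[0,0,0.0067,0,0,0,1],[0,0,0.01,0,0,0,1],[0,0,0.0133,0,0,0,1],[0,0,0.015,0,0,0,1],[0,0,0.0158,0,0,0,1],[0,0,0.0158,0,0,0,1],[0,0,0.0158,0,0,0,1]]
  ]
}}

```text
time_s: 18.5
ee_pos: [0.5247, -0.1101, 0.1131]
eef_rot: [-3.142, 0.0, 3.123]
force: [-0.8, -0.3, 0.5]
grip_width: 0.0179
grip_force: 50.0
```

Converted, 2 mm / 600 = 0.0033, 1.5 mm / 600 = 0.0025.

Emit:
{"api": "arm_command", "payload": {
  "plan": [
    [[0,0,0.0008,0,0,0,1],[0,0,0.0017,0,0,0,1],[0,0,0.0025,0,0,0,1],[0,0,0.0033,0,0,0,1],[0,0,0.0033,0,0,0,1]]
  ]
}}

```text
time_s: 19.0
ee_pos: [0.5246, -0.1101, 0.111]
eef_rot: [3.142, -0.0, 3.123]
force: [-0.0, 0.1, -0.6]
grip_width: 0.0177
grip_force: 50.0
```

Converted, 1 mm / 600 = 0.0017, 0.5 mm / 600 = 0.0008.

Emit:
{"api": "arm_command", "payload": {
  "plan": [
    [[0,0,0.0008,0,0,0,1],[0,0,0.0017,0,0,0,1],[0,0,0.0017,0,0,0,1]]
  ]
}}

```text
time_s: 19.3
ee_pos: [0.5246, -0.1101, 0.11]
eef_rot: [-3.142, -0.0, 3.123]
force: [-0.3, -0.3, -0.4]
grip_width: 0.0174
grip_force: 50.0
```

Converted, 1 mm / 600 = 0.0017, 0.5 mm / 600 = 0.0008.

Emit:
{"api": "arm_command", "payload": {
  "plan": [
    [[0,0,0.0008,0,0,0,1],[0,0,0.0017,0,0,0,1],[0,0,0.0017,0,0,0,1]]
  ]
}}

```text
time_s: 19.6
ee_pos: [0.5248, -0.1101, 0.1092]
eef_rot: [-3.142, 0.0, 3.123]
force: [0.3, 0.5, 2.8]
grip_width: 0.0177
grip_force: 50.0
```

Converted, 0.5 mm / 600 = 0.0008.

Emit:
{"api": "arm_command", "payload": {
  "plan": [
    [[0,0,0.0008,0,0,0,1],[0,0,0.0008,0,0,0,1],[0,0,0.0008,0,0,0,1]]
  ]
}}

```text
time_s: 19.9
ee_pos: [0.5248, -0.1101, 0.1092]
eef_rot: [-3.141, 0.0, 3.123]
force: [-3.7, 0.6, 9.2]
grip_width: 0.0175
grip_force: 50.0
```

Seated on the rim at TCP z = 0.109. Now I ease the load, open and retreat straight up.

Converted, -0.6 mm / 600 = -0.001, -0.5 mm / 600 = -0.0008.

Emit:
{"api": "arm_command", "payload": {
  "plan": [
    [[0,0,-0.0008,0,0,0,1],[0,0,-0.001,0,0,0,1],[0,0,-0.001,0,0,0,0.5],[0,0,-0.001,0,0,0,0.2],[0,0,-0.001,0,0,0,0],[0,0,-0.001,0,0,0,0],[0,0,-0.001,0,0,0,0]]
  ],
  "squeeze": 10
}}

```text
time_s: 20.6
ee_pos: [0.5246, -0.1101, 0.1091]
eef_rot: [3.142, -0.0, 3.123]
force: [0.1, -0.3, 0.6]
grip_width: 0.0469
grip_force: 0.0
```

Converted, -150 mm / 600 = -0.25, -140 mm / 600 = -0.2333.

Emit:
{"api": "arm_command", "payload": {
  "plan": [
    [[0,0,-0.0083,0,0,0,0],[0,0,-0.025,0,0,0,0],[0,0,-0.0583,0,0,0,0],[0,0,-0.1083,0,0,0,0],[0,0,-0.1667,0,0,0,0],[0,0,-0.2333,0,0,0,0],[0,0,-0.25,0,0,0,0],[0,0,-0.25,0,0,0,0]]
  ]
}}

```text
time_s: 21.4
ee_pos: [0.5251, -0.1102, 0.2611]
eef_rot: [-3.141, 0.003, 3.123]
force: [0.4, 0.6, -0.3]
grip_width: 0.047
grip_force: 0.0
```

```bash
python3 - <<'E'
from m import *
o=ctrl.get_obs();print(o['time_s'],o['ee_pos'],o['grip_width'],o['force'])
for n in ['side','scene','wrist']:
    p,d,i=grab(n);W=cloud(d,i);z=W[...,2]
    near=(d>0)&(np.hypot(W[...,0]-.524,W[...,1]+.11)<.05)&(p.max(-1)<90)
    rep(n+' disctop',W,near&(z>.080)&(z<.092)); rep(n+' bar',W,near&(z>.107)&(z<.117))
    cv2.imwrite(f'pics/{n}3.png',p)
s=[cv2.resize(cv2.imread(f'pics/{n}3.png')[a:a+140,b:b+140],(400,400)) for n,a,b in [('side',140,280),('scene',140,210)]]
cv2.imwrite('pics/c3.png',np.hstack(s))
E
```

```text
21.4 [ 0.5250755  -0.11017739  0.26112663] 0.047029611330272336 [ 0.37728247  0.6135402  -0.28873599]
side disctop 132 z 0.0859 rect [518.2 -93. ] [62.8 34.6] 14.5 circ [ 521.1 -104.4] 31.6
side bar 75 z 0.1114 rect [ 521.  -106.4] [19.7 53.8] 87.4 circ [ 521.2 -105. ] 27.0
scene disctop 150 z 0.0847 rect [ 530.  -111.3] [64.4 59.2] 84.8 circ [ 527.7 -110.6] 33.1
scene bar 58 z 0.1101 rect [ 527.5 -110.8] [17.4 54.6] 89.2 circ [ 527.6 -111. ] 27.6
wrist disctop 35 z 0.0848 rect [ 496.7 -112.1] [10.3 46.4] 5.0 circ [ 501.9 -111.6] 23.2
wrist bar 122 z 0.1106 rect [ 523.5 -109.3] [16.  54.7] 89.1 circ [ 523.5 -110. ] 27.7
```

View pics/c3.png

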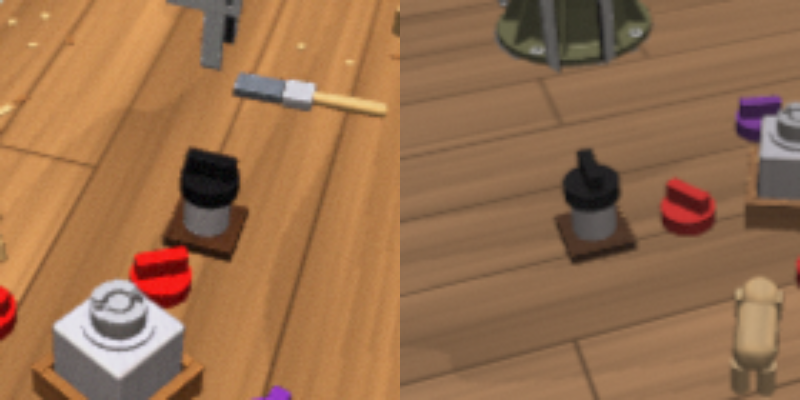

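Both crops, side (210,180) and scene (590,185), show the cap sitting flat on the cup, with its disc top at about 0.086 m, as expected when seated. The gripper is clear.

```bash
python3 -c "
from station import ctrl
print(ctrl.hand_in())"
```

```text
the job is handed in; nothing more can be done
None
```

I pressed the cap to its floor at about 14 mm, turned it and lifted it off, then set it flat on the drip cup; the job is handed in at about 21.5 s, but the hand-in returned no verdict.

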